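# Find the rocking corner of a tray fixture and press its shim flat

### The arm

A 6-joint arm with a two-finger parallel gripper is mounted at the origin on the work surface. World frame = base frame: x ahead of the robot, y to its left, z up, the work surface at z = 0. Lengths are in m, angles in rad, forces in N, time in s.
With the tool pointing down it reaches from about 0.3 to 0.775 m from the base axis. Payload 14.6 kg.
Tool frame: the origin (TCP) lies at the very end of the fingers, on their centre line; the grasp point (between the pads) lies 19 mm behind it (ctrl.hold_point_z is the distance from the TCP to the grasp point, in m); x points along the fingers, y is the direction in which the jaws open and shut, and the axes are right-handed (so a half turn about x gives the same grasp; the last joint's range is limited). The gripper opens to 94 mm and grips with 3 to 60 N. Pads are 16 mm wide; open, the fingers measure 119 mm over their backs; the gripper's body (75 mm by 177 mm) begins 78 mm behind the grasp point.
Start: joints at [1.18, 0.3, 1.521, -0, 1.321, -0.067], TCP at [0.175, 0.521, 0.175] pointing down, gripper open.
Joint ranges: [-3.03, 3.03], [-0.79, 2.21], [0.23, 2.52], [-1.04, 4.18], [0, 3.07], [-2.55, 2.55]. Speed limits (rad/s): [2.22, 2.22, 2.57, 3.14, 3.14, 3.14].

### API

Orientations are given as [roll, pitch, yaw] about the fixed x, y, z axes, in that order (R = Rz(yaw) Ry(pitch) Rx(roll)).
In Python, from station import get_obs, camera, ticket, ctrl gives the robot as it stands.
- The arm moves only by the tool step_arm, never from a script. Its argument "motion" is a list that holds one entry, the list of rows, each a list of 6 numbers: the shift along the tool's x, y, z in m, then the turn, a rotation vector about the tool's x, y, z in degrees. A call has 1 to 12 rows; each row shifts and turns the commanded pose from where the row before left it, along the tool's axes as they then stand; what a row does not reach is not made up. A row lasts 1/8 s, in which the tool goes at most 62.5 mm and 10.7 degrees, less where a joint would pass 70% of its speed; a pose out of reach is approached as far as the arm can. A call is refused whole if a number of a shift passes 0.0625 or a number of a turn 10.7, either way. A call with a gripper value outside its range is refused whole. "fingers" is the finger opening in m, from 0 to 0.094, set as the call begins (left out, the last holds). The fingers move at their own pace and stop on an object; "squeeze" is the grip in N (left out, the last holds). Time passes only in rows, so rows that do not move let the fingers close. It gives the time, the measured TCP pose, the force and the opening at its end, in the units of the state.
- get_obs(): the state, without advancing time (a new reading comes with each control period).
- camera(name): name is "side" or "top"; returns a dict with "pixels" (384x512x3 uint8, red, green, blue), "fx", "fy", "cx", "cy" (pixels), "extrinsics" (4x4, takes a point from world to camera coordinates). Camera axes: x right, y up, looking along -z (the intrinsics and any distortion apply to the point x, -y, -z); pixel columns grow to the right and rows downward; lengths in m; the calibration is good to about 2 mm. A picture is of the moment at which its call begins. There is no depth.
- ticket.hand_in(): hands the job in, once; it reports no verdict.
The state is a dict: "time_s": time; "qpos": joint angles; "joint_vel": joint speeds; "tau": joint torques, N m; "ee_pos": TCP position; "eef_rot": TCP orientation; "force": force on the tool from outside, world axes, zero at the start; "moment": the same for the moment, N m; "grip_width": finger opening in m.
Only numpy, scipy, OpenCV 4.12 (cv2) and the standard library are available. Lean on these libraries where they do the work, as an engineer would, in place of code of your own. Each camera call takes 0.05 s, during which the arm holds its last target.

### The job

One of the four corner lugs of the circuit tray plate rocks on its foot. With the fingertips press down on the lugs, one after another, until you find the one that dips under the push; then press the standing shim tab in front of that lug down flat, and leave the other three shims standing. Lift nothing, leave the plate lying in place and leave the things around it alone.

Things in the scene. Friction and masses are not known exactly. Their poses are not given: they have to be found in the camera images.
- plate: loose aluminium tray plate, H-shaped, 156 x 208 x 8 mm, 0.8 to 1 kg, with rows of blue circuit strips; at its front and back ends a lug sticks out to each side. It lies level on four round feet of a fixed dark bed (262 x 250 mm, top 10 mm above the table), between guides 1 mm lower than its top. Origin: centre of its underside, 44 mm above the table; x to the back (away from the robot), y left, z up.
- lug_a (a point): middle of the top of the plate's front left lug (36 mm along plate x, 48 mm along y), 52 mm above the table, right above its foot, 22 mm from its outer end. Three lugs are firm; one, different each time, looking no different, rocks: pressed here it yields from about 2 N, dips 4.5 mm against a spring, is hard down at about 6 N and comes back up when let go.
- lug_b (a point): middle of the top of the plate's front right lug (36 mm along plate x, 48 mm along y), 52 mm above the table, right above its foot, 22 mm from its outer end. Three lugs are firm; one, different each time, looking no different, rocks: pressed here it yields from about 2 N, dips 4.5 mm against a spring, is hard down at about 6 N and comes back up when let go.
- lug_c (a point): middle of the top of the plate's back left lug (36 mm along plate x, 48 mm along y), 52 mm above the table, right above its foot, 22 mm from its outer end. Three lugs are firm; one, different each time, looking no different, rocks: pressed here it yields from about 2 N, dips 4.5 mm against a spring, is hard down at about 6 N and comes back up when let go.
- lug_d (a point): middle of the top of the plate's back right lug (36 mm along plate x, 48 mm along y), 52 mm above the table, right above its foot, 22 mm from its outer end. Three lugs are firm; one, different each time, looking no different, rocks: pressed here it yields from about 2 N, dips 4.5 mm against a spring, is hard down at about 6 N and comes back up when let go.
- tab_a (a point): middle of the top of the front left lug's shim tab: steel, 32 x 32 x 4 mm, in front (-x) of its lug. Its hinge line runs along plate y, 12 mm in front of the lug point, 18 mm above the table; this point is 46 mm, the free end 62 mm from the hinge line. Standing, it slopes up and away from the lug; flat, it is level, its top 20 mm above the table and this point 58 mm in front of the lug point.
- tab_b (a point): middle of the top of the front right lug's shim tab: steel, 32 x 32 x 4 mm, in front (-x) of its lug. Its hinge line runs along plate y, 12 mm in front of the lug point, 18 mm above the table; this point is 46 mm, the free end 62 mm from the hinge line. Standing, it slopes up and away from the lug; flat, it is level, its top 20 mm above the table and this point 58 mm in front of the lug point.
- tab_c (a point): middle of the top of the back left lug's shim tab: steel, 32 x 32 x 4 mm, in front (-x) of its lug. Its hinge line runs along plate y, 12 mm in front of the lug point, 18 mm above the table; this point is 46 mm, the free end 62 mm from the hinge line. Standing, it slopes up and away from the lug; flat, it is level, its top 20 mm above the table and this point 58 mm in front of the lug point.
- tab_d (a point): middle of the top of the back right lug's shim tab: steel, 32 x 32 x 4 mm, in front (-x) of its lug. Its hinge line runs along plate y, 12 mm in front of the lug point, 18 mm above the table; this point is 46 mm, the free end 62 mm from the hinge line. Standing, it slopes up and away from the lug; flat, it is level, its top 20 mm above the table and this point 58 mm in front of the lug point.
- shim_a (a joint): angle of the front left lug's shim, rad: 0 flat (tab level; shim packed up under the lug, which then no longer rocks), about 0.75 to 0.85 standing at the start. A stiff hinge that stays where it is left: about 3 N straight down on the tab, 40 mm in front of the hinge line, pushes it down to its stop at 0.
- shim_b (a joint): angle of the front right lug's shim, rad: 0 flat (tab level; shim packed up under the lug, which then no longer rocks), about 0.75 to 0.85 standing at the start. A stiff hinge that stays where it is left: about 3 N straight down on the tab, 40 mm in front of the hinge line, pushes it down to its stop at 0.
- shim_c (a joint): angle of the back left lug's shim, rad: 0 flat (tab level; shim packed up under the lug, which then no longer rocks), about 0.75 to 0.85 standing at the start. A stiff hinge that stays where it is left: about 3 N straight down on the tab, 40 mm in front of the hinge line, pushes it down to its stop at 0.
- shim_d (a joint): angle of the back right lug's shim, rad: 0 flat (tab level; shim packed up under the lug, which then no longer rocks), about 0.75 to 0.85 standing at the start. A stiff hinge that stays where it is left: about 3 N straight down on the tab, 40 mm in front of the hinge line, pushes it down to its stop at 0.
- telltale_a (a joint): how far the thin tell-tale pin under the outer end of the front left lug has been pushed down, m: 0 at the start. The lug pushes it when it dips, to about 0.005, and it stays down.
- telltale_b (a joint): how far the thin tell-tale pin under the outer end of the front right lug has been pushed down, m: 0 at the start. The lug pushes it when it dips, to about 0.005, and it stays down.
- telltale_c (a joint): how far the thin tell-tale pin under the outer end of the back left lug has been pushed down, m: 0 at the start. The lug pushes it when it dips, to about 0.005, and it stays down.
- telltale_d (a joint): how far the thin tell-tale pin under the outer end of the back right lug has been pushed down, m: 0 at the start. The lug pushes it when it dips, to about 0.005, and it stays down.
- lens_cap: round black cap, 34 mm across, 14 mm high, lying on the plate near its middle; bystander, to be left alone. Origin: centre of its underside.
- thumb_nut: brass thumb nut, 24 mm across, 22 mm high, standing on the bed between the two front shims; bystander, to be left alone. Origin: centre of its underside.
- bottle: white bottle, 48 mm across, 90 mm high; bystander, to be left alone. Origin: centre of its underside.
- driver: screwdriver, 160 mm long, black handle; bystander, to be left alone. Origin: on its handle axis.
- parts_tray: open black parts tray, 90 x 120 x 30 mm, two compartments; bystander, to be left alone. Origin: centre of its underside.
- gauge_block: steel block 50 x 30 x 22 mm; bystander, to be left alone. Origin: centre of its underside.
- loupe: black eye loupe, 38 mm across, 40 mm high; bystander, to be left alone. Origin: centre of its underside.

How it is judged:
On the way, in this order (a step that is already met when the one before it is completed fails the run):
1. the loose lug has been pressed and has dipped (value of joint any of telltale_a, telltale_b, telltale_c, telltale_d above 0.0025 m), for 0.1 s.
2. the shim of the lug that dipped is flat (((value of joint telltale_a above 0.0025 m and value of joint shim_a below 0.08 rad) or (value of joint telltale_b above 0.0025 m and value of joint shim_b below 0.08 rad) or (value of joint telltale_c above 0.0025 m and value of joint shim_c below 0.08 rad) or (value of joint telltale_d above 0.0025 m and value of joint shim_d below 0.08 rad))), for 0.2 s.
At the end, for the whole second after the job is handed in: The shim in front of the lug that dipped is flat (within 0.08 rad), the other three still stand (above 0.6 rad), and the plate lies level (0.012 rad), at rest and within 6 mm of where it was (((value of joint telltale_a above 0.0025 m and value of joint shim_a below 0.08 rad and value of joint each of shim_b, shim_c, shim_d above 0.6 rad) or (value of joint telltale_b above 0.0025 m and value of joint shim_b below 0.08 rad and value of joint each of shim_a, shim_c, shim_d above 0.6 rad) or (value of joint telltale_c above 0.0025 m and value of joint shim_c below 0.08 rad and value of joint each of shim_a, shim_b, shim_d above 0.6 rad) or (value of joint telltale_d above 0.0025 m and value of joint shim_d below 0.08 rad and value of joint each of shim_a, shim_b, shim_c above 0.6 rad)) and distance of plate from where it was at the start of the episode below 0.006 m and angle between plate's own z axis and vertical below 0.012 rad and linear speed of plate below 0.01 m/s); the robot touches nothing.
It fails at once if a shim is pressed down whose lug has not been found to dip ((value of joint telltale_a below 0.0015 m and value of joint shim_a below 0.5 rad) or (value of joint telltale_b below 0.0015 m and value of joint shim_b below 0.5 rad) or (value of joint telltale_c below 0.0015 m and value of joint shim_c below 0.5 rad) or (value of joint telltale_d below 0.0015 m and value of joint shim_d below 0.5 rad)).
It fails at once if the plate is lifted, shifted by more than 10 mm or tipped over (height (world z) of plate above 0.052 m or distance of plate from where it was at the start of the episode above 0.01 m or angle between plate's own z axis and vertical above 0.08 rad).
It fails at once if a bystander is moved by more than 12 mm, or lifted (distance of any of lens_cap, thumb_nut, bottle, driver, parts_tray, gauge_block, loupe from where it was at the start of the episode above 0.012 m).
It also fails if it takes over 48 s, if anything falls off the work surface, if the arm or the gripper's body presses on something with over 40 N, if the wrist force passes 120 N, or if a joint passes its speed limit or range.

## Working session

There is one attempt and no reset: what is moved stays moved. The work goes in short steps, Python scripts to look and compute and a tool call to move; the robot and the scene stay as the last step left them, time stands still between calls to the robot, and variables do not carry over. Pictures are saved under pics/ and viewed, and the job is handed in when it is done.

Besides the shell and the picture viewer there is one more tool, called after "Emit:" as name(argument=value, ...), one argument or row to a line, values as JSON. step_arm: Moves the arm, as the interface text tells. Its arguments: {"type":"object","properties":{"motion":{"type":"array","items":{"type":"array","items":{"type":"array","items":{"type":"number"}}}},"fingers":{"type":"number"},"squeeze":{"type":"number"}},"required":["motion"]}

```bash
ls; mkdir -p pics; python3 - <<'E'
from station import get_obs,camera,ctrl
import cv2,numpy as np
for n in("side","top"):
    c=camera(n); cv2.imwrite(f"pics/{n}0.png",c["pixels"][:,:,::-1]); print(n,c["fx"],c["fy"],c["cx"],c["cy"],np.round(c["extrinsics"],4).tolist(),[k for k in c])
print(get_obs())
E
```

```text
pics
side 384.054355738398 384.054355738398 259.64319140815223 189.60955034300096 [[0.8987, -0.4384, -0.0109, -0.5383], [0.3458, 0.6932, 0.6323, -0.248], [-0.2696, -0.5721, 0.7746, -0.8817], [0.0, 0.0, 0.0, 1.0]] ['pixels', 'fx', 'fy', 'cx', 'cy', 'extrinsics']
top 355.1526823087935 355.1526823087935 255.31498543865558 194.66375960842527 [[-0.026, -0.9994, 0.0241, -0.011], [0.992, -0.0228, 0.1242, -0.6303], [-0.1236, 0.0272, 0.992, -0.9935], [0.0, 0.0, 0.0, 1.0]] ['pixels', 'fx', 'fy', 'cx', 'cy', 'extrinsics']
{'time_s': 0.1, 'qpos': array([ 1.18038648e+00,  3.00409865e-01,  1.52151094e+00, -1.09148456e-05,
        1.32066557e+00, -6.65854693e-02]), 'joint_vel': array([ 0.00015128, -0.00235793, -0.00137543,  0.000685  , -0.00067593,
       -0.00187588]), 'tau': array([-1.39250194e-03, -5.32635033e+01, -3.53281260e+01,  7.08518852e-02,
        2.34775187e-02, -8.57067880e-05]), 'ee_pos': array([0.17490853, 0.52117971, 0.17484959]), 'eef_rot': array([-1.62674292,  1.56980255, -1.95056459]), 'force': array([-0.32705609,  0.08716313, -0.10958138]), 'moment': array([ 0.05853964, -0.00206879, -0.03369541]), 'grip_width': 0.09402408381721333}
```

View pics/top0.png

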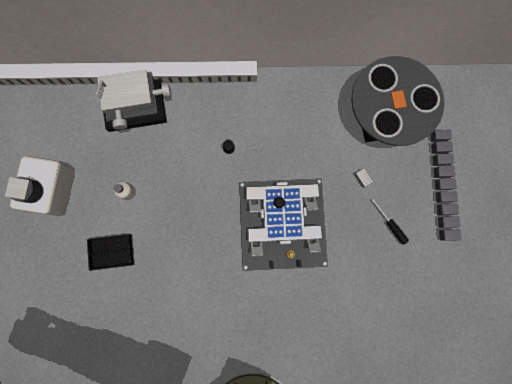

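View pics/side0.png

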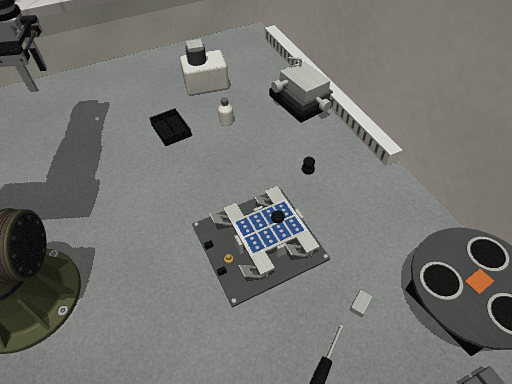

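The top view shows the plate around (284,213), with lens cap at (279,202), the nut at (291,254), and tabs in front of each lug. I'll zoom in.

```bash
cat > h.py <<'E'
import numpy as np,cv2
from station import get_obs,camera
def ray(c,u,v):
    d=np.array([(u-c["cx"])/c["fx"],-(v-c["cy"])/c["fy"],-1.]);E=c["extrinsics"];R=E[:3,:3]
    return -R.T@E[:3,3],R.T@d
def onz(c,u,v,z):
    o,d=ray(c,u,v);return o+d*(z-o[2])/d[2]
def proj(c,p):
    q=c["extrinsics"][:3,:3]@np.array(p)+c["extrinsics"][:3,3]
    return np.array([c["cx"]+c["fx"]*q[0]/-q[2],c["cy"]-c["fy"]*q[1]/-q[2]])
E
python3 - <<'E'
from h import *
c=camera("top");p=c["pixels"][170:280,230:340,::-1]
cv2.imwrite("pics/topz.png",cv2.resize(p,None,fx=5.4,fy=5.4,interpolation=cv2.INTER_CUBIC))
hs=cv2.cvtColor(c["pixels"],cv2.COLOR_RGB2GRAY)
m=np.zeros_like(hs);m[170:280,230:340]=(hs[170:280,230:340]>185)*255
n,l,s,ce=cv2.connectedComponentsWithStats(m)
for i in range(1,n):
    if s[i,4]>60:
        cn=cv2.findContours((l==i).astype(np.uint8),0,2)[0][0]; r=cv2.minAreaRect(cn);b=cv2.boxPoints(r)
        print(s[i],ce[i],r);print([np.round(onz(c,*q,.052)[:2],4).tolist() for q in b])
c2=camera("side");p=c2["pixels"][180:310,185:335,::-1]
cv2.imwrite("pics/sidez.png",cv2.resize(p,None,fx=4.5,fy=4.5,interpolation=cv2.INTER_CUBIC))
E
```

```text
[ 247  185   74   56 1290] [283.01705426 213.01937984] ((283.49072265625, 212.29586791992188), (53.76266860961914, 71.60787963867188), 87.39744567871094)
[[0.6509, -0.0013], [0.6557, -0.2086], [0.5013, -0.2081], [0.4974, -0.0047]]
```

View pics/topz.png

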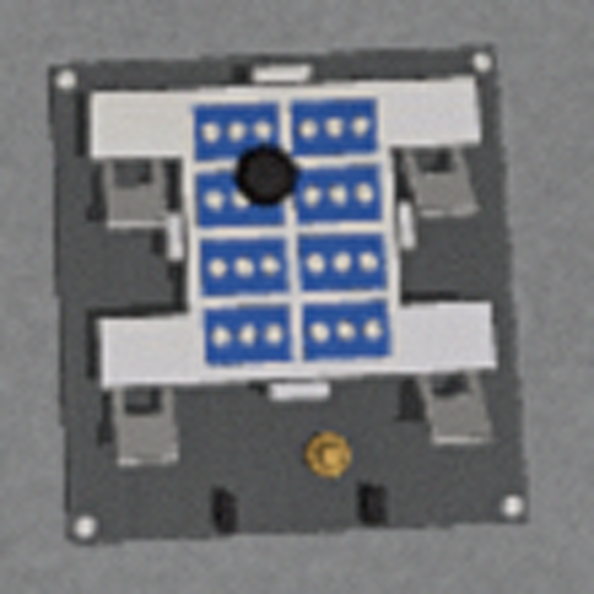

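View pics/sidez.png

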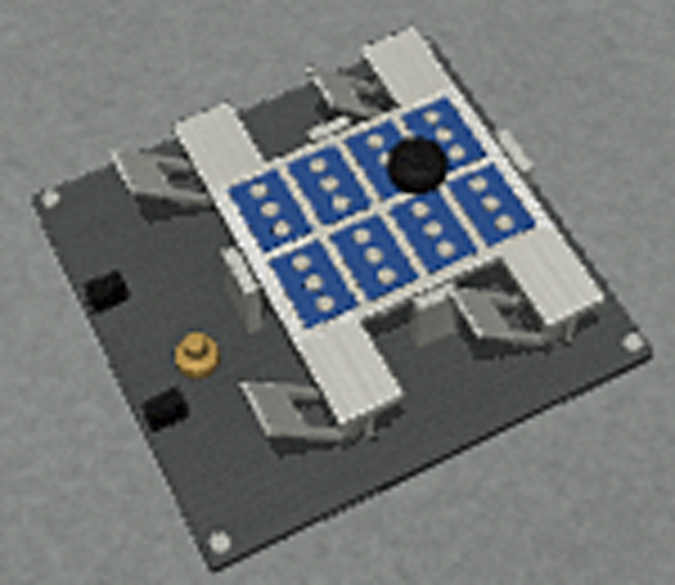

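```bash
cat >> h.py <<'E'
from scipy.spatial.transform import Rotation as Ro
def fit():
    z=lambda u,v:(230+(u+.5)/5.4-.5,170+(v+.5)/5.4-.5)
E
python3 - <<'E'
from h import *
c=camera("top");c2=camera("side")
# plate corners (zoom px) BL,BR,FL,FR
Z=[(90,93),(477,77),(102,387),(495,366)]
W=np.array([onz(c,230+(u+.5)/5.4-.5,170+(v+.5)/5.4-.5,.052)[:2] for u,v in Z])
print(W.round(4)); M=np.array([(78,104),(78,-104),(-78,104),(-78,-104)])/1e3
ctr=W.mean(0);print(ctr)
H=M.T@(W-ctr);a=np.arctan2(H[0,1]-H[1,0],H[0,0]+H[1,1]);print("yaw",a)
R=np.array([[np.cos(a),-np.sin(a)],[np.sin(a),np.cos(a)]])
print("res",(W-ctr-M@R.T).round(4))
for i,m in enumerate(M):
    q=proj(c2,[*(ctr+R@m),.052]);print("side zoom",((q-[185,180])*4.5).round(0))
for n,m in zip("abcd",[(-60,82),(-60,-82),(60,82),(60,-82)]):
    m=np.array(m)/1e3; print(n,(ctr+R@m).round(4),"tabflat",(ctr+R@(m-[.058,0])).round(4),"tab40 flat",(ctr+R@(m-[.052,0])).round(4))
    th=.8;t=(*(ctr+R@(m-[.012+.046*np.cos(th),0])),.018+.046*np.sin(th)); print(np.round(t,4),((proj(c,t)-[230,170])*5.4).round(0),((proj(c2,t)-[185,180])*4.5).round(0))
o=get_obs();print(Ro.from_euler("xyz",o["eef_rot"]).as_matrix().round(4),o["time_s"])
E
```

```text
[[ 6.516e-01 -6.000e-04]
 [ 6.556e-01 -2.082e-01]
 [ 4.961e-01 -3.300e-03]
 [ 5.016e-01 -2.104e-01]]
[ 0.57625735 -0.10562887]
yaw 0.02037373664548306
res [[-0.0005 -0.0005]
 [-0.0007 -0.0002]
 [-0.0001 -0.0001]
 [ 0.0013  0.0008]]
side zoom [416.  26.]
side zoom [609. 298.]
side zoom [173. 125.]
side zoom [343. 424.]
a [ 0.5146 -0.0249] tabflat [ 0.4566 -0.026 ] tab40 flat [ 0.4626 -0.0259]
[ 0.4706 -0.0258  0.051 ] [144. 433.] [146. 172.]
b [ 0.5179 -0.1888] tabflat [ 0.46 -0.19] tab40 flat [ 0.466  -0.1899]
[ 0.4739 -0.1897  0.051 ] [456. 418.] [276. 411.]
c [ 0.6346 -0.0224] tabflat [ 0.5766 -0.0236] tab40 flat [ 0.5826 -0.0235]
[ 0.5905 -0.0233  0.051 ] [133. 204.] [340.  92.]
d [ 0.6379 -0.1864] tabflat [ 0.5799 -0.1876] tab40 flat [ 0.5859 -0.1874]
[ 0.5939 -0.1873  0.051 ] [441. 191.] [484. 314.]
[[-1.000e-04  3.182e-01  9.480e-01]
 [-4.000e-04  9.480e-01 -3.182e-01]
 [-1.000e+00 -4.000e-04 -0.000e+00]] 0.3
```

Emit:
step_arm(
  motion=[
    [[0,0,0,-10,0,0],[0,0,0,-9.7,0,0],[0,-0.05,0.03,0,0,0],[0,-0.05,0.03,0,0,0],[0,-0.05,0.03,0,0,0],[0,-0.05,0.03,0,0,0],[0,-0.05,0.03,0,0,0],[0,-0.05,0.03,0,0,0],[0,-0.05,0.03,0,0,0],[0,-0.05,0.03,0,0,0],[0,-0.05,0.03,0,0,0],[0,-0.05,0.03,0,0,0]],
  ],
  fingers=0,
  squeeze=20,
)

```text
time_s: 1.8
ee_pos: [0.4857, 0.0256, 0.1755]
eef_rot: [0.135, 1.57, 0.155]
force: [0.1, -0.0, -0.3]
grip_width: 0.0005
```

Emit:
step_arm(
  motion=[
    [[0,-0.05,0.028,0,0,0],[0.05,0,0,0,0,0],[0.05,0,0,0,0,0],[0,0,0,0,0,0],[0,0,0,0,0,0]],
  ],
)

```text
time_s: 2.42
ee_pos: [0.5149, -0.0219, 0.0773]
eef_rot: [-0.128, 1.569, -0.108]
force: [0.3, 0.2, 0.5]
grip_width: 0.0009
```

```bash
python3 - <<'E'
from h import *
o=get_obs();print(o["time_s"],o["ee_pos"],o["force"],Ro.from_euler("xyz",o["eef_rot"]).as_matrix().round(4))
for n in("top","side"):
    c=camera(n);q=proj(c,o["ee_pos"]).astype(int);print(q)
    p=c["pixels"][q[1]-60:q[1]+60,q[0]-60:q[0]+60,::-1]
    cv2.imwrite(f"pics/{n}1.png",cv2.resize(p,None,fx=4,fy=4,interpolation=cv2.INTER_CUBIC))
E
```

```text
2.425 [ 0.51492025 -0.0218956   0.07732654] [0.26963411 0.18150895 0.52211193] [[ 2.200e-03 -2.030e-02  9.998e-01]
 [-2.000e-04  9.998e-01  2.030e-02]
 [-1.000e+00 -3.000e-04  2.200e-03]]
[255 234]
[232 204]
```

View pics/side1.png

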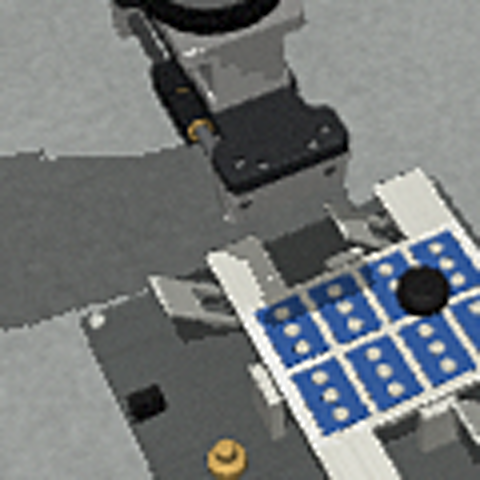

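View pics/top1.png

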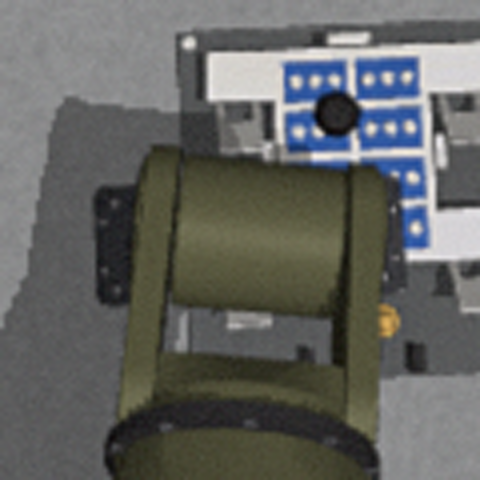

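The side view shows the fingertips at the projected TCP (crop centre), above lug a. I'll descend now.

Emit:
step_arm(
  motion=[
    [[0.02,-0.003,0,0,0,0],[0,0,0,0,0,0],[0.001,0,0,0,0,0],[0.001,0,0,0,0,0],[0.001,0,0,0,0,0]],
  ],
)

```text
time_s: 3.15
ee_pos: [0.5142, -0.0249, 0.0527]
eef_rot: [-0.165, 1.57, -0.145]
force: [-0.5, -0.4, -1.4]
grip_width: 0.0004
```

Emit:
step_arm(
  motion=[
    [[0.001,0,0,0,0,0],[0.001,0,0,0,0,0]],
  ],
)

```text
time_s: 3.4
ee_pos: [0.514, -0.0249, 0.0503]
eef_rot: [-2.856, 1.571, -2.836]
force: [-1.0, -1.0, -0.9]
grip_width: 0.0002
```

Emit:
step_arm(
  motion=[
    [[0.001,0,0,0,0,0],[0,0,0,0,0,0]],
  ],
)

```text
time_s: 3.65
ee_pos: [0.5139, -0.0249, 0.0492]
eef_rot: [-3.13, 1.571, -3.11]
force: [0.2, -0.2, 0.4]
grip_width: 0.0007
```

Emit:
step_arm(
  motion=[
    [[0.001,0,0,0,0,0],[0,0,0,0,0,0]],
  ],
)

```text
time_s: 3.9
ee_pos: [0.514, -0.0249, 0.0483]
eef_rot: [2.94, 1.571, 2.96]
force: [-0.6, -0.8, -0.5]
grip_width: 0.0002
```

Emit:
step_arm(
  motion=[
    [[0.0005,0,0,0,0,0],[0,0,0,0,0,0]],
  ],
)

```text
time_s: 4.15
ee_pos: [0.514, -0.0249, 0.0478]
eef_rot: [-3.124, 1.571, -3.104]
force: [-0.3, 0.2, -0.2]
grip_width: 0.0005
```

```bash
python3 - <<'E'
from h import *
o=get_obs();print(o["time_s"],o["ee_pos"],o["force"])
c=camera("side");q=proj(c,o["ee_pos"]).astype(int);print(q)
p=c["pixels"][q[1]-40:q[1]+60,q[0]-60:q[0]+60,::-1]
cv2.imwrite(f"pics/side2.png",cv2.resize(p,None,fx=5,fy=5,interpolation=cv2.INTER_CUBIC))
E
```

```text
4.15 [ 0.51396599 -0.02490117  0.04779988] [-0.26686142  0.22287923 -0.16841264]
[233 212]
```

View pics/side2.png

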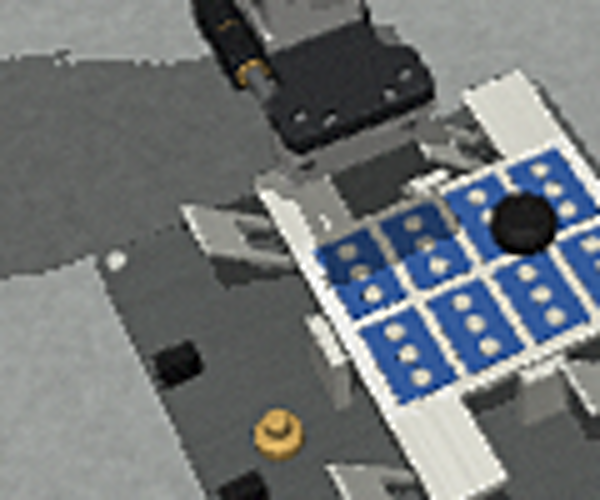

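Emit:
step_arm(
  motion=[
    [[0.001,0,0,0,0,0],[0,0,0,0,0,0]],
  ],
)

```text
time_s: 4.45
ee_pos: [0.514, -0.0249, 0.0468]
eef_rot: [3.016, 1.571, 3.036]
force: [0.7, -0.1, -0.1]
grip_width: 0.0004
```

Emit:
step_arm(
  motion=[
    [[0.001,0,0,0,0,0],[0,0,0,0,0,0]],
  ],
)

```text
time_s: 4.7
ee_pos: [0.514, -0.0249, 0.0458]
eef_rot: [3.028, 1.571, 3.048]
force: [-0.0, 0.2, -1.2]
grip_width: 0.0006
```

```bash
python3 - <<'E'
from h import *
o=get_obs();print(o["time_s"],o["ee_pos"],o["force"],o["moment"],o["tau"])
c=camera("side");q=proj(c,o["ee_pos"]);print(q)
x,y=200,175
p=c["pixels"][y:y+60,x:x+70,::-1]
p=cv2.resize(p,None,fx=10,fy=10,interpolation=cv2.INTER_CUBIC)
cv2.circle(p,tuple(int(v) for v in (q-[x,y])*10+5),4,(0,0,255),-1)
p=np.clip(p.astype(float)*1.3,0,255).astype(np.uint8)
cv2.imwrite(f"pics/side3.png",p)
E
```

```text
4.7 [ 0.51397093 -0.02489533  0.04577924] [-0.04119645  0.15369408 -1.236617  ] [-0.0030748   0.02445935  0.02700147] [-1.34112459e-03 -5.18142021e+01 -2.98575819e+01 -2.23477028e-02
  4.93428321e-02 -5.03486217e-05]
[233.52954462 212.78946657]
```

View pics/side3.png

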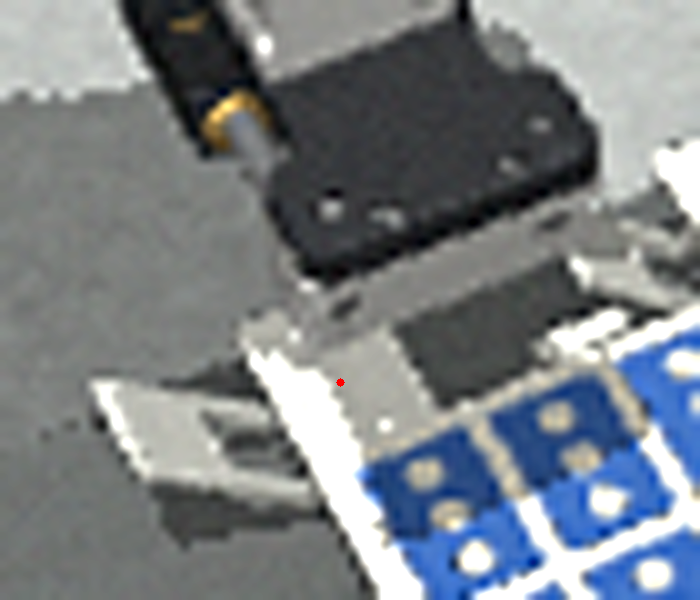

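Emit:
step_arm(
  motion=[
    [[0.001,0,0,0,0,0],[0,0,0,0,0,0]],
  ],
)

```text
time_s: 5.0
ee_pos: [0.514, -0.0249, 0.0448]
eef_rot: [-2.928, 1.571, -2.908]
force: [0.6, -0.2, -0.9]
grip_width: 0.0003
```

Emit:
step_arm(
  motion=[
    [[0.001,0,0,0,0,0],[0,0,0,0,0,0]],
  ],
)

```text
time_s: 5.25
ee_pos: [0.514, -0.0249, 0.0438]
eef_rot: [3.029, 1.571, 3.049]
force: [-0.5, -0.5, -0.3]
grip_width: 0.0006
```

Emit:
step_arm(
  motion=[
    [[0.001,0,0,0,0,0],[0,0,0,0,0,0]],
  ],
)

```text
time_s: 5.5
ee_pos: [0.514, -0.0249, 0.0428]
eef_rot: [3.026, 1.571, 3.046]
force: [-0.4, -0.2, 0.8]
grip_width: 0.0008
```

Emit:
step_arm(
  motion=[
    [[-0.02,0,0,0,0,0],[-0.02,0,0,-10,0,0],[0,0,0,-10,0,0],[0,0,0,-10,0,0],[0,0,0,-10,0,0],[0,0,0,-10,0,0],[0,0,0,-10,0,0],[0,0,0,-10,0,0],[0,0,0,-10,0,0],[0,0,0,-10,0,0],[0,0,0,0,0,0]],
  ],
)

```text
time_s: 6.88
ee_pos: [0.4883, 0.1077, 0.0547]
eef_rot: [-2.742, 1.354, -1.354]
force: [0.5, -0.0, 0.6]
grip_width: 0.0005
```

```bash
cat > snap.py <<'E'
from h import *
import sys
o=get_obs();print(o["time_s"],o["ee_pos"],o["force"],o["qpos"].round(3));print(Ro.from_euler("xyz",o["eef_rot"]).as_matrix().round(3))
c=camera("side");q=proj(c,o["ee_pos"]);print(q)
x,y=int(q[0]-40),int(q[1]-45)
p=c["pixels"][y:y+75,x:x+80,::-1]
p=cv2.resize(p,None,fx=8,fy=8,interpolation=cv2.INTER_CUBIC)
cv2.circle(p,tuple(int(v) for v in (q-[x,y])*8+4),4,(0,0,255),-1)
cv2.imwrite(f"pics/{sys.argv[1]}.png",p)
E
python3 snap.py s4
```

```text
6.875 [0.48829802 0.10774342 0.05465679] [ 0.46769447 -0.04415299  0.59145408] [ 0.273  0.349  1.78  -0.252  1.04  -2.554]
[[ 0.046 -0.981  0.187]
 [-0.211  0.173  0.962]
 [-0.976 -0.084 -0.199]]
[204.85868027 178.41472531]
```

View pics/s4.png

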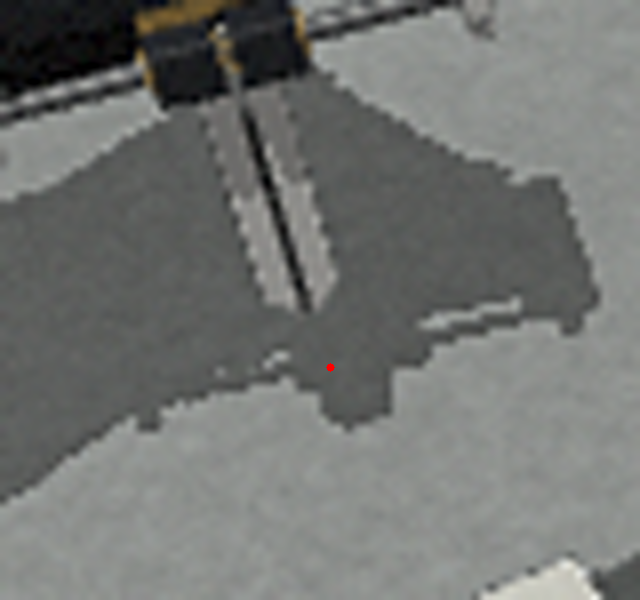

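The turn ran joint 6 into its end and the arm drifted off. The picture shows the closed fingertips at (310,310), 7 px short of the projected TCP at (330,368). I'll measure that offset, then turn back.

```bash
cat > go.py <<'E'
from h import *
import sys
# go.py x y z : print tool-frame shift needed & rotvec to plate aligned pose
t=np.array([float(v) for v in sys.argv[1:4]])
o=get_obs();R=Ro.from_euler("xyz",o["eef_rot"])
a=.0204;D=Ro.from_matrix(np.array([[0,-np.sin(a),np.cos(a)],[0,np.cos(a),np.sin(a)],[-1,0,0]]))
print("t",o["time_s"],"p",o["ee_pos"].round(4),"j6",o["qpos"][5].round(3),"F",o["force"].round(2))
print("rot deg",(R.inv()*D).as_rotvec(degrees=True).round(2)," shift now-frame",R.inv().apply(t-o["ee_pos"]).round(4)," shift aligned-frame",D.inv().apply(t-o["ee_pos"]).round(4))
E
python3 go.py .5146 -.0249 .08
python3 - <<'E'
from h import *
c=camera("side");o=get_obs();R=Ro.from_euler("xyz",o["eef_rot"]).as_matrix()
for s in(0,.01,.015,.02,.03):print(s,proj(c,o["ee_pos"]-s*R[:,0]))
c=camera("top");q=proj(c,o["ee_pos"]);print(q)
cv2.imwrite("pics/t4.png",cv2.resize(c["pixels"][150:300,150:350,::-1],None,fx=4,fy=4))
E
```

```text
t 6.925 p [0.4891 0.1067 0.0552] j6 -2.554 F [ 1.26 -0.22  0.51]
rot deg [77.83 -6.24 11.89]  shift now-frame [ 0.0046 -0.0503 -0.1266]  shift aligned-frame [-0.0248 -0.1321  0.0228]
0 [205.49968878 178.46794494]
0.01 [204.61379207 175.59975855]
0.015 [204.16662027 174.15199148]
0.02 [203.71659692 172.69499223]
0.03 [202.80788579 169.7529417 ]
[209.5666782 244.6364809]
```

View pics/t4.png

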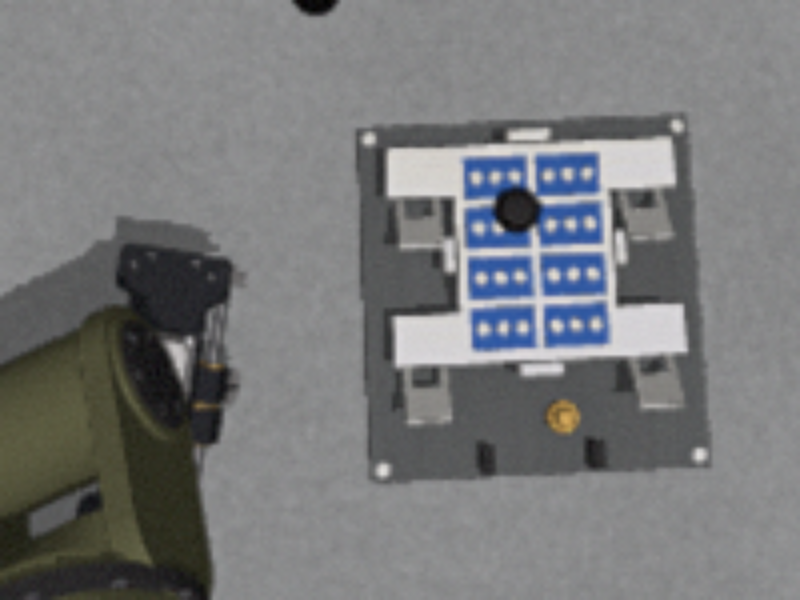

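Emit:
step_arm(
  motion=[
    [[-0.02,0,0,10,-0.8,1.5],[-0.02,0,0,10,-0.8,1.5],[0,0,0,10,-0.8,1.5],[0,0,0,10,-0.8,1.5],[0,0,0,10,-0.8,1.5],[0,0,0,10,-0.8,1.5],[0,0,0,10,-0.8,1.5],[0,0,0,7.8,-0.6,1.4],[0,0,0,0,0,0]],
  ],
)

```text
time_s: 8.15
ee_pos: [0.4884, 0.1127, 0.095]
eef_rot: [0.46, 1.568, 0.477]
force: [-0.0, -0.3, -0.9]
grip_width: 0.0005
```

```bash
python3 go.py .5146 -.0249 .06; python3 - <<'E'
from h import *
c=camera("side")
print(proj(c,[.1749,.5212,.175]),proj(c,[.1749,.5212,.195]))
im=cv2.imread("pics/side0.png");cv2.imwrite("pics/s0c.png",cv2.resize(im[0:110,0:110],None,fx=5,fy=5))
E
```

```text
t 8.15 p [0.4884 0.1127 0.095 ] j6 -1.436 F [-0.01 -0.3  -0.93]
rot deg [-0.15  0.14 -0.07]  shift now-frame [ 0.0349 -0.1381  0.0236]  shift aligned-frame [ 0.035  -0.1381  0.0234]
[44.46975663 89.52845197] [41.29357845 83.57365014]
```

View pics/s0c.png

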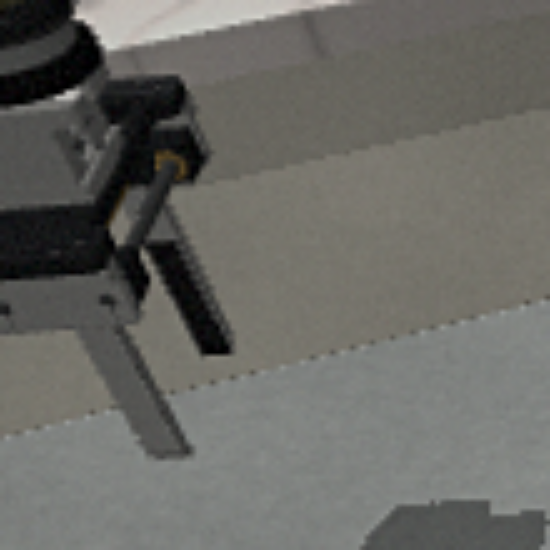

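Both pictures put the fingertips about 25 mm above the reported TCP, along the tool axis. So I expect contact near TCP z ≈ 0.03 and will feel for it.

Emit:
step_arm(
  motion=[
    [[0,-0.046,0.008,0,0,0],[0,-0.046,0.008,0,0,0],[0,-0.046,0.0075,0,0,0],[0.05,0,0,0,0,0],[0,0,0,0,0,0],[0,0,0,0,0,0]],
  ],
)

```text
time_s: 8.95
ee_pos: [0.5149, -0.0234, 0.0459]
eef_rot: [0.255, 1.568, 0.276]
force: [0.5, -0.8, 1.6]
grip_width: 0.0004
```

Emit:
step_arm(
  motion=[
    [[0.001,0,0,0,0,0],[0.001,0,0,0,0,0],[0.001,0,0,0,0,0],[0,0,0,0,0,0]],
  ],
)

```text
time_s: 9.45
ee_pos: [0.5143, -0.0235, 0.0415]
eef_rot: [0.476, 1.569, 0.496]
force: [0.2, 0.2, 0.3]
grip_width: 0.0002
```

Emit:
step_arm(
  motion=[
    [[0.001,0,0,0,0,0],[0.001,0,0,0,0,0],[0,0,0,0,0,0]],
  ],
)

```text
time_s: 9.82
ee_pos: [0.5142, -0.0235, 0.0394]
eef_rot: [0.562, 1.569, 0.582]
force: [1.1, -0.2, -0.3]
grip_width: 0.0003
```

Emit:
step_arm(
  motion=[
    [[0.001,0,0,0,0,0],[0.001,0,0,0,0,0],[0,0,0,0,0,0]],
  ],
)

```text
time_s: 10.2
ee_pos: [0.5143, -0.0235, 0.0374]
eef_rot: [0.542, 1.569, 0.561]
force: [-0.4, -0.9, 0.3]
grip_width: 0.0003
```

Emit:
step_arm(
  motion=[
    [[0.001,0,0,0,0,0],[0.001,0,0,0,0,0],[0,0,0,0,0,0]],
  ],
)

```text
time_s: 10.58
ee_pos: [0.5143, -0.0235, 0.0354]
eef_rot: [0.541, 1.569, 0.561]
force: [0.5, 0.2, 0.5]
grip_width: 0.0002
```

Emit:
step_arm(
  motion=[
    [[0.001,0,0,0,0,0],[0.001,0,0,0,0,0],[0,0,0,0,0,0]],
  ],
)

```text
time_s: 10.95
ee_pos: [0.5142, -0.0235, 0.0334]
eef_rot: [0.557, 1.569, 0.577]
force: [-0.7, 0.4, -0.2]
grip_width: 0.0008
```

Emit:
step_arm(
  motion=[
    [[0.001,0,0,0,0,0],[0.001,0,0,0,0,0],[0,0,0,0,0,0]],
  ],
)

```text
time_s: 11.32
ee_pos: [0.5143, -0.0235, 0.0314]
eef_rot: [0.522, 1.569, 0.541]
force: [-0.0, 0.0, -0.5]
grip_width: 0.0005
```

Emit:
step_arm(
  motion=[
    [[0.001,0,0,0,0,0],[0.001,0,0,0,0,0],[0,0,0,0,0,0]],
  ],
)

```text
time_s: 11.7
ee_pos: [0.5143, -0.0235, 0.0294]
eef_rot: [0.561, 1.569, 0.581]
force: [0.2, 0.1, -0.5]
grip_width: 0.0005
```

Emit:
step_arm(
  motion=[
    [[0.001,0,0,0,0,0],[0,0,0,0,0,0]],
  ],
)

```text
time_s: 11.95
ee_pos: [0.5143, -0.0235, 0.0284]
eef_rot: [0.516, 1.569, 0.535]
force: [0.7, 0.4, 0.3]
grip_width: 0.0001
```

Emit:
step_arm(
  motion=[
    [[0.001,0,0,0,0,0],[0,0,0,0,0,0]],
  ],
)

```text
time_s: 12.2
ee_pos: [0.5143, -0.0235, 0.0274]
eef_rot: [0.546, 1.569, 0.566]
force: [0.2, -0.0, 0.5]
grip_width: 0.0004
```

```bash
python3 snap.py s5
```

```text
12.2 [ 0.51426577 -0.02351946  0.0273923 ] [ 0.1548948  -0.0322708   0.48204096] [-1.180e-01  3.990e-01  1.765e+00  1.000e-03  9.760e-01 -1.709e+00]
[[ 0.002 -0.02   1.   ]
 [ 0.001  1.     0.02 ]
 [-1.     0.001  0.002]]
[233.87642502 216.55267049]
```

View pics/s5.png

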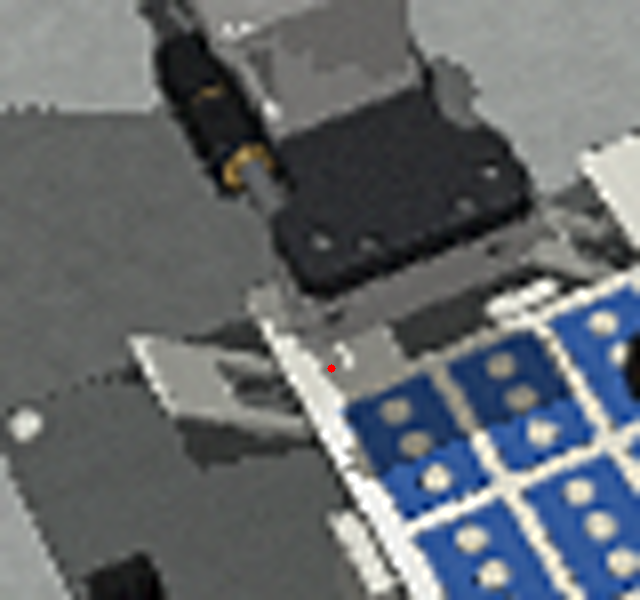

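```bash
python3 - <<'E'
from h import *
c=camera("top");s=camera("side")
for z in(.2,.26):print(onz(c,258,235,z))
x0,y0=int(233.88-40),int(216.55-45)
for z in (.124,.15,.17,.2):
  for sx in(-1,1):
    print(z,sx,((proj(s,[.514+sx*.0375,-.0235-.0885,z])-[x0,y0])*8).round())
for z in(.0274,.052,.08,.124):print("axis",z,((proj(s,[.514,-.0235,z])-[x0,y0])*8).round())
E
```

```text
[ 0.51139372 -0.02595292  0.2       ]
[ 0.51075393 -0.02403519  0.26      ]
0.124 -1 [308. 447.]
0.124 1 [551. 348.]
0.15 -1 [301. 393.]
0.15 1 [550. 294.]
0.17 -1 [296. 350.]
0.17 1 [550. 250.]
0.2 -1 [288. 282.]
0.2 1 [549. 181.]
axis 0.0274 [326. 365.]
axis 0.052 [321. 319.]
axis 0.08 [315. 266.]
axis 0.124 [306. 176.]
```

Emit:
step_arm(
  motion=[
    [[0.001,0,0,0,0,0],[0.001,0,0,0,0,0]],
  ],
)

```text
time_s: 12.6
ee_pos: [0.5143, -0.0235, 0.0254]
eef_rot: [0.515, 1.569, 0.535]
force: [-0.4, 0.2, 1.1]
grip_width: 0.0005
```

Emit:
step_arm(
  motion=[
    [[0.001,0,0,0,0,0],[0.001,0,0,0,0,0]],
  ],
)

```text
time_s: 12.85
ee_pos: [0.5143, -0.0235, 0.0234]
eef_rot: [0.508, 1.569, 0.528]
force: [0.1, -0.4, 0.2]
grip_width: 0.0004
```

Emit:
step_arm(
  motion=[
    [[0.001,0,0,0,0,0],[0.001,0,0,0,0,0]],
  ],
)

```text
time_s: 13.1
ee_pos: [0.5145, -0.0235, 0.022]
eef_rot: [0.451, 1.569, 0.47]
force: [-6.3, -0.0, 17.0]
grip_width: 0.0005
```

Contact came at TCP z ≈ 0.0225, going from 0 to 17 N within 1 mm. So the tip sits about 29.5 mm above the reported TCP, and lug a is firm. Next is lug b.

Emit:
step_arm(
  motion=[
    [[-0.02,0,0,0,0,0],[0,-0.055,0,0,0,0],[0,-0.055,0,0,0,0],[0,-0.0555,0,0,0,0],[0,0,0,0,0,0],[0.012,0,0,0,0,0],[0,0,0,0,0,0],[0,0,0,0,0,0]],
  ],
)

```text
time_s: 14.1
ee_pos: [0.5177, -0.1881, 0.0292]
eef_rot: [0.654, 1.569, 0.675]
force: [0.4, 0.7, -0.5]
grip_width: 0.0005
```

```bash
python3 go.py .5179 -.1888 .0235
```

```text
t 14.1 p [ 0.5177 -0.1881  0.0292] j6 -2.009 F [ 0.38  0.65 -0.46]
rot deg [ 0.04  0.09 -0.07]  shift now-frame [ 0.0057 -0.0007  0.0002]  shift aligned-frame [ 0.0057 -0.0007  0.0002]
```

Emit:
step_arm(
  motion=[
    [[0.003,0,0,0,0,0],[0.002,0,0,0,0,0],[0.001,0,0,0,0,0],[0,0,0,0,0,0]],
  ],
)

```text
time_s: 14.6
ee_pos: [0.5176, -0.189, 0.0232]
eef_rot: [0.544, 1.569, 0.564]
force: [0.2, 0.4, 1.7]
grip_width: 0.0003
```

Emit:
step_arm(
  motion=[
    [[0.001,0,0,0,0,0],[0,0,0,0,0,0]],
  ],
)

```text
time_s: 14.85
ee_pos: [0.5176, -0.189, 0.0223]
eef_rot: [0.486, 1.569, 0.506]
force: [0.1, 0.6, -0.4]
grip_width: 0.0005
```

Emit:
step_arm(
  motion=[
    [[0.001,0,0,0,0,0],[0,0,0,0,0,0]],
  ],
)

```text
time_s: 15.1
ee_pos: [0.5177, -0.1891, 0.0221]
eef_rot: [0.338, 1.569, 0.358]
force: [-3.3, 1.5, 9.3]
grip_width: 0.0002
```

Emit:
step_arm(
  motion=[
    [[-0.026,0,0,0,0,0],[0,0,0.06,0,0,0],[0,0,0.06,0,0,0],[0,0,0,0,0,0],[0.018,0,0,0,0,0],[0,0,0,0,0,0],[0,0,0,0,0,0]],
  ],
)

```text
time_s: 15.98
ee_pos: [0.637, -0.1869, 0.0299]
eef_rot: [0.49, 1.569, 0.509]
force: [0.1, -1.1, -0.1]
grip_width: 0.0003
```

```bash
python3 go.py .6379 -.1864 .0235
```

```text
t 15.975 p [ 0.637  -0.1869  0.0299] j6 -1.932 F [ 0.06 -1.06 -0.11]
rot deg [-0.07  0.1  -0.05]  shift now-frame [0.0064 0.0004 0.0009]  shift aligned-frame [0.0064 0.0005 0.0009]
```

Emit:
step_arm(
  motion=[
    [[0.003,0,0.0005,0,0,0],[0.002,0,0,0,0,0],[0.001,0,0,0,0,0],[0,0,0,0,0,0]],
  ],
)

```text
time_s: 16.48
ee_pos: [0.638, -0.1866, 0.0235]
eef_rot: [0.515, 1.569, 0.535]
force: [-0.6, -0.1, -0.5]
grip_width: 0.0005
```

Emit:
step_arm(
  motion=[
    [[0.001,0,0,0,0,0],[0,0,0,0,0,0]],
  ],
)

```text
time_s: 16.73
ee_pos: [0.638, -0.1866, 0.0224]
eef_rot: [0.542, 1.569, 0.562]
force: [0.6, -0.0, 0.3]
grip_width: 0.0006
```

Emit:
step_arm(
  motion=[
    [[0.001,0,0,0,0,0],[0,0,0,0,0,0]],
  ],
)

```text
time_s: 16.98
ee_pos: [0.6382, -0.1866, 0.0217]
eef_rot: [0.399, 1.569, 0.419]
force: [-0.7, 0.4, 1.3]
grip_width: 0.0004
```

Emit:
step_arm(
  motion=[
    [[0.001,0,0,0,0,0],[0,0,0,0,0,0]],
  ],
)

```text
time_s: 17.23
ee_pos: [0.6382, -0.1867, 0.0207]
eef_rot: [0.337, 1.568, 0.356]
force: [0.6, -1.0, 2.9]
grip_width: 0.0004
```

Emit:
step_arm(
  motion=[
    [[0.001,0,0,0,0,0],[0,0,0,0,0,0]],
  ],
)

```text
time_s: 17.48
ee_pos: [0.6383, -0.1867, 0.0197]
eef_rot: [0.326, 1.568, 0.346]
force: [1.0, -0.6, 3.8]
grip_width: 0.0004
```

Lug d is yielding softly (2.9, then 3.8 N), so it's the loose one. I'll push it to the stop.

Emit:
step_arm(
  motion=[
    [[0.001,0,0,0,0,0],[0.001,0,0,0,0,0],[0,0,0,0,0,0]],
  ],
)

```text
time_s: 17.85
ee_pos: [0.6384, -0.1868, 0.018]
eef_rot: [0.217, 1.568, 0.237]
force: [1.0, -0.4, 6.7]
grip_width: 0.0004
```

Emit:
step_arm(
  motion=[
    [[0.001,0,0,0,0,0],[0,0,0,0,0,0]],
  ],
)

```text
time_s: 18.1
ee_pos: [0.6385, -0.1868, 0.0178]
eef_rot: [0.147, 1.568, 0.167]
force: [-2.8, 0.6, 13.0]
grip_width: 0.0006
```

Emit:
step_arm(
  motion=[
    [[0.0005,0,0,0,0,0],[0,0,0,0,0,0]],
  ],
)

```text
time_s: 18.35
ee_pos: [0.6386, -0.1868, 0.0177]
eef_rot: [0.106, 1.568, 0.125]
force: [-4.5, 1.1, 17.2]
grip_width: 0.0005
```

Lug d is hard down after about 4.5 mm of dip, at 17 N. I'll lift, move above tab d and press it.

Emit:
step_arm(
  motion=[
    [[-0.032,0,0,0,0,0],[0,0.0005,-0.0265,0,0,0],[0,0,-0.0265,0,0,0],[0,0,0,0,0,0],[0,0,0,0,0,0]],
  ],
)

```text
time_s: 18.98
ee_pos: [0.5854, -0.1872, 0.0478]
eef_rot: [0.543, 1.569, 0.563]
force: [0.8, 0.0, 0.2]
grip_width: 0.0005
```

```bash
python3 go.py .5859 -.1874 -.0095; python3 snap.py s6
```

```text
t 18.975 p [ 0.5854 -0.1872  0.0478] j6 -1.961 F [0.77 0.03 0.25]
rot deg [-0.04  0.1  -0.06]  shift now-frame [ 0.0573 -0.0003  0.0004]  shift aligned-frame [ 0.0573 -0.0002  0.0005]
18.975 [ 0.58541399 -0.18717867  0.04780405] [0.77355321 0.02557173 0.24915631] [-0.37   0.566  1.453  0.002  1.122 -1.961]
[[ 0.002 -0.02   1.   ]
 [ 0.001  1.     0.02 ]
 [-1.     0.001  0.002]]
[289.37752736 251.83848693]
```

View pics/s6.png

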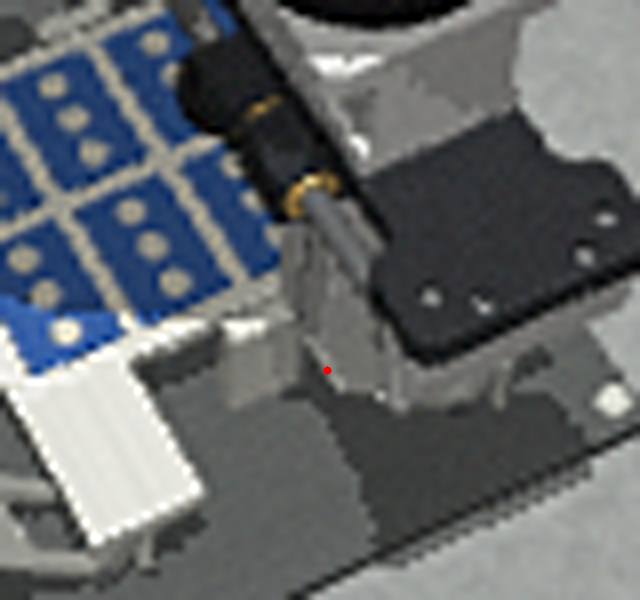

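The view shows the gripper above tab d, with the tab edge visible at about (370,380) and the front right lug clear. I'll press down.

Emit:
step_arm(
  motion=[
    [[0.005,0,0,0,0,0],[0.005,0,0,0,0,0],[0.005,0,0,0,0,0],[0.004,0,0,0,0,0],[0.004,0,0,0,0,0]],
  ],
)

```text
time_s: 19.65
ee_pos: [0.5849, -0.1874, 0.025]
eef_rot: [0.528, 1.569, 0.548]
force: [-2.8, -1.3, 3.7]
grip_width: 0.0005
```

Emit:
step_arm(
  motion=[
    [[0.004,0,0,0,0,0],[0.004,0,0,0,0,0],[0.004,0,0,0,0,0]],
  ],
)

```text
time_s: 20.02
ee_pos: [0.5851, -0.1872, 0.0127]
eef_rot: [0.487, 1.569, 0.507]
force: [-0.3, -0.5, 2.3]
grip_width: 0.0004
```

Emit:
step_arm(
  motion=[
    [[0.004,0,0,0,0,0],[0.004,0,0,0,0,0],[0.004,0,0,0,0,0]],
  ],
)

```text
time_s: 20.4
ee_pos: [0.585, -0.1871, 0.0006]
eef_rot: [0.609, 1.569, 0.629]
force: [-1.1, 0.2, 3.4]
grip_width: 0.0004
```

Emit:
step_arm(
  motion=[
    [[0.003,0,0,0,0,0],[0.003,0,0,0,0,0],[0.002,0,0,0,0,0]],
  ],
)

```text
time_s: 20.78
ee_pos: [0.585, -0.1871, -0.0073]
eef_rot: [0.617, 1.569, 0.636]
force: [-2.4, 0.1, 1.9]
grip_width: 0.0007
```

Emit:
step_arm(
  motion=[
    [[0.001,0,0,0,0,0],[0.001,0,0,0,0,0],[0,0,0,0,0,0]],
  ],
)

```text
time_s: 21.15
ee_pos: [0.5852, -0.1871, -0.0092]
eef_rot: [0.485, 1.569, 0.505]
force: [0.5, -0.1, -0.3]
grip_width: 0.0005
```

Emit:
step_arm(
  motion=[
    [[0.001,0,0,0,0,0],[0,0,0,0,0,0]],
  ],
)

```text
time_s: 21.4
ee_pos: [0.5852, -0.1871, -0.0099]
eef_rot: [0.45, 1.569, 0.47]
force: [-2.6, 0.8, 3.7]
grip_width: 0.0002
```

Emit:
step_arm(
  motion=[
    [[0.0005,0,0,0,0,0],[0,0,0,0,0,0]],
  ],
)

```text
time_s: 21.65
ee_pos: [0.5852, -0.1871, -0.01]
eef_rot: [0.38, 1.569, 0.4]
force: [-4.2, -0.2, 8.4]
grip_width: 0.0002
```

Emit:
step_arm(
  motion=[
    [[0.0007,0,0,0,0,0],[0,0,0,0,0,0],[0,0,0,0,0,0]],
  ],
)

```text
time_s: 22.02
ee_pos: [0.5853, -0.1872, -0.0102]
eef_rot: [0.326, 1.568, 0.346]
force: [-6.5, 1.5, 13.7]
grip_width: 0.0006
```

Emit:
step_arm(
  motion=[
    [[-0.02,0,0,0,0,0],[-0.04,0,0,0,0,0],[-0.05,0,0,0,0,0],[-0.05,0,0,0,0,0],[0,0,-0.05,0,0,0],[0,0.05,-0.05,0,0,0],[0,0.05,-0.03,0,0,0],[0,0.06,0,0,0,0],[0,0.06,0,0,0,0],[0,0.06,0,0,0,0],[0,0.06,0,0,0,0],[0,0,0,0,0,0]],
  ],
)

```text
time_s: 23.52
ee_pos: [0.4537, 0.1476, 0.1496]
eef_rot: [0.522, 1.568, 0.547]
force: [0.1, -0.4, 0.8]
grip_width: 0.0005
```

```bash
python3 - <<'E'
from h import *
o=get_obs();print(o["time_s"],o["ee_pos"],o["force"])
c=camera("top");cv2.imwrite("pics/topf.png",cv2.resize(c["pixels"][170:280,230:340,::-1],None,fx=5.4,fy=5.4,interpolation=cv2.INTER_CUBIC))
cv2.imwrite("pics/topfull.png",c["pixels"][:,:,::-1])
c=camera("side");cv2.imwrite("pics/sidef.png",cv2.resize(c["pixels"][180:310,185:335,::-1],None,fx=4.5,fy=4.5,interpolation=cv2.INTER_CUBIC))
E
```

```text
23.525 [0.45367345 0.14762581 0.14957275] [ 0.07008112 -0.43436609  0.84533261]
```

View pics/topf.png

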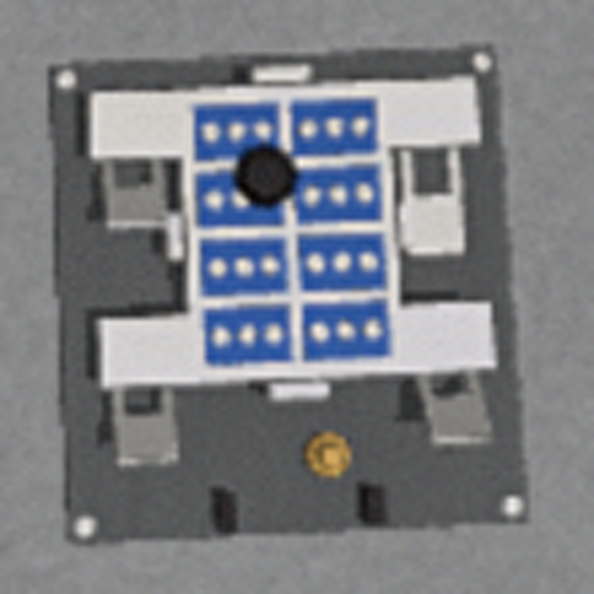

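View pics/sidef.png

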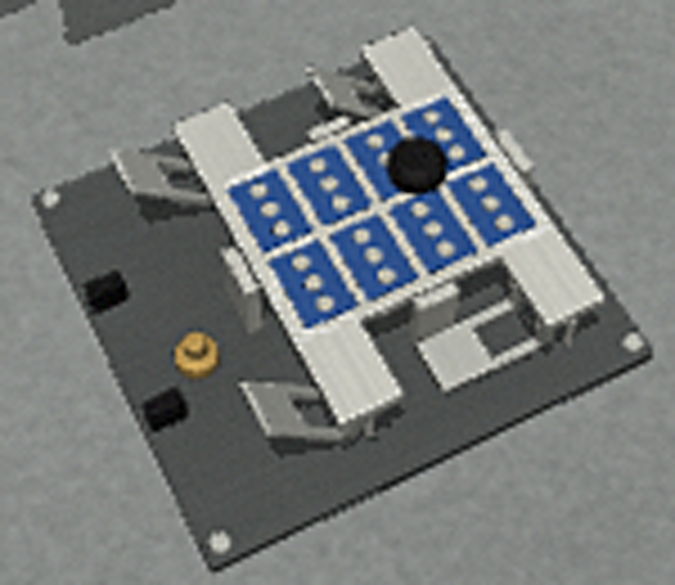

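The pictures show tab d flat (432,222 in the top zoom) and the other three tabs still standing. The plate corners, cap and nut sit at the same pixels as at the start, and the arm is clear and still. I'm handing in.

```bash
python3 -c "
from station import ticket
print(ticket.hand_in())"
```

```text
the job is handed in; nothing more can be done
None
```

The back right lug (d) is the loose one. Its shim tab is now pressed flat, and the job was handed in at about 23.5 s.

- **Pressing the lugs:** Lugs a and b were firm; the force rose to 17 N and 9 N with no dip. Lug d yielded from about 2–3 N, dipped about 4.5 mm and was hard down from about 6.7 N (I pushed on to 17 N). I did not need to press lug c.
- **Pressing the tab:** Tab d went down at about 2–4 N and met its stop, where I pushed to 14 N. That was at the height computed for a flat tab.
- **Last pictures:** Tab d is flat and the other three tabs stand. The plate, lens cap and thumb nut appear at the same pixels as at the start. I looked closely only at the bed area at the end, so the objects further out were not re-checked. The gripper is clear of everything.

Two things did not go as expected:
- **Fingertip position:** The fingertips end about 29 mm short of the reported TCP along the tool axis. I found contact by force and corrected for it.
- **Wrist turn:** An early turn to get a better view ran joint 6 to the end of its range (reading −2.554 against a listed −2.55) and swung the arm aside. It touched nothing, and I turned back. I can't tell whether the judge counts that reading as passing the joint's range.

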